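Bolt the knife case shut past its spring safety catch

ROBOT

A 6-joint arm with a two-finger parallel gripper is mounted at the origin on the work surface. World frame = base frame: x ahead of the robot, y to its left, z up, the work surface at z = 0. Lengths are in mm, angles in rad, forces in N, time in s.
With the tool pointing down it reaches from about 350 to 775 mm from the base axis. Payload 7.3 kg.
Tool frame: the origin (TCP) lies at the very end of the fingers, on their centre line; the grasp point (between the pads) lies 19 mm behind it (bot.grip_point_offset is the distance from the TCP to the grasp point, in mm); z points along the fingers, y is the line along which they close (so a half turn about z gives the same grasp; the last joint's range is limited). The gripper opens to 92 mm and grips with 3 to 60 N. Pads are 19 mm wide; open, the fingers measure 130 mm over their backs; the gripper's body (75 mm by 190 mm) begins 47 mm behind the grasp point.
Start: joints at [1.009, 0.342, 1.524, -0, 1.275, -0.146], TCP at [212.049, 480.296, 188.341] pointing down, gripper open.
Joint ranges: [-2.53, 2.53], [-0.77, 2.02], [0.04, 2.7], [-1, 4.14], [0.28, 2.66], [-3.11, 3.11]. Speed limits (rad/s): [2.57, 2.57, 3.14, 3.14, 3.14, 3.14].

INTERFACE

Orientations are given as [roll, pitch, yaw] about the fixed x, y, z axes, in that order (R = Rz(yaw) Ry(pitch) Rx(roll)).
In Python, from plant import bot gives the robot as it stands. The module is installed in compiled form; this text tells all that it offers.
- The arm moves only by the shell command python3 -m jog 'ROWS' [OPENING]. ROWS is JSON, a list of rows, each a list of 6 numbers: the shift along the tool's x, y, z in mm, then the turn, a rotation vector about the tool's x, y, z in rad. In form: [[dx, dy, dz, rx, ry, rz], ...]. A call has 1 to 12 rows; each row shifts and turns the commanded pose from where the row before left it, along the tool's axes as they then stand; what a row does not reach is not made up. A row lasts 1/10 s, in which the tool goes at most 50 mm and 8.59 degrees, less where a joint would pass 70% of its speed; a pose out of reach is approached as far as the arm can. A call with a gripper value outside its range is refused whole. OPENING is the opening in per cent of the stroke, from 0 (shut) to 100 (fully open), set as the call begins (- or left out, the last holds). The fingers move at their own pace and stop on an object; the grip force is fixed at half the most. Time passes only in rows, so rows that do not move let the fingers close. It gives the time, the measured TCP pose, the force, the opening and the grip force at its end, in the units of the state.
- bot.get_obs(): the state, without advancing time (a new reading comes with each control period).
- bot.capture(name): name is "scene" or "top"; returns the picture (420x560x3 uint8, red, green, blue); there is no depth.
- bot.camera_model(name): a dict with "fx", "fy", "cx", "cy" (pixels), "dist_coeffs" ([k1, k2, p1, p2, k3] as OpenCV has them; the pictures are not rectified), "position" and "orientation" of the camera in the world. Camera axes: x right, y down, z forward; pixel columns grow to the right and rows downward; lengths in mm; the calibration is good to about 2 mm. A picture is of the moment at which its call begins. camera_model takes no time and is no camera call.
- bot.close_job(): hands the job in; it is judged then, once.
Trained networks look in the newest picture that a camera, given by its name, has taken for a name from the list of things; names that differ only in an ending like _2 or _b are one class to them, and where a whole thing is asked for, a point or a joint stands for the part that bears it (a point fixed in the world has none). Each returns a list of dicts, best first, with "p" (0 to 1); they miss things now and then, are a little off and sometimes report something else, mostly with a low value. They report only what shows in the picture. A call takes as long as a camera call.
- bot.outline_of(target, camera): "mask" (420x560 bool, what is visible of it) and "pixel" ([column, row] in pixels, amid what is visible of it).
The state is a dict: "time": time; "joint_positions": joint angles; "dq": joint speeds; "tau": joint torques, N m; "tool_pos": TCP position; "tcp_rot": TCP orientation; "contact_force": force on the tool from outside, world axes, zero at the start; "moment": the same for the moment, N m; "grip_width": finger opening in mm; "finger_force": force on a finger pad.
Only numpy, scipy, OpenCV 4.12 (cv2) and the standard library are available. Lean on these libraries where they do the work, as an engineer would, in place of code of your own. Each camera call takes 0.05 s, during which the arm holds its last target. There are 200 camera calls.

TASK

Bolt the knife case on the leather bench: press the long spring catch bar on its top down with one fingertip and, still holding it down, push the bolt's upright tab with the other fingertip all the way to its stop, through the keeper. Only then let go, so that the catch springs fully back up and locks the bolt, and leave everything else where it stands.

Things in the scene. Friction and masses are not known exactly. Their poses are not given: they have to be found in the camera images.
- case: Low grey steel knife case, 200 x 300 mm (x, y), top 60 mm above the bench, screwed down. Origin: centre of its underside. The bolt lies along its y axis and shuts towards its +y. Bridges over the bolt, case x -6 to +30 mm, tops 80 mm above the bench: guides at y = -72 and +50 mm, keeper at +94 mm.
- catch_bar (a point): Press bar of the spring catch: level plain steel bar on two stems, 30 mm wide (case x), 100 mm long (case y). Origin: centre of its top face, at case x = -33, y = 0, z = 94 mm when up; axes as the case's. Moves only straight down, springs back. A fingertip can slide along it while holding it down.
- catch (a joint): How far the catch is pressed, m: 0 up, 0.010 fully down. 3 N starts it, 6 N holds it fully down. Its tooth stands in a notch of the bolt: up to 5 mm it blocks, from 6 mm the bolt is free. Notches at bolt 0, 20 and 40 mm (2 mm play): let up early, it locks the bolt halfway or stays stuck down on the bolt's teeth.
- bolt_tab (a point): Upright steel push tab of the bolt, 34 mm wide (case x), 5 mm thick, top 106 mm above the bench. Origin: middle of the top edge of its rear face (looks to case -y; push here), at case x = +31, y = -22.5 mm with the bolt at 0; axes as the case's. The bolt's bar tops out at 76 mm. Gap between catch bar and tab along case x: 32 mm; between centres 64 mm.
- bolt (a joint): Bolt position, m: 0 to 0.0015 at the start (open), 0.040 at its stop (shut, in the keeper). Grows towards the case's +y. About 3 N moves it once the catch is down.
- weight: Bystander standing on the case: brass pattern weight, upright cylinder 34 mm across, 30 mm high. Origin at its underside centre.
- stone: Bystander lying on the case: grey honing stone 30 x 60 x 18 mm. Origin at its underside centre.
- mallet: Bystander on the bench: wooden mallet standing on its head, 68 mm across, 195 mm high. Origin at its underside centre.
- awl: Bystander on the bench: awl with black handle, 170 mm long, lying.
- strip: Bystander on the bench: upright ring of pale veneer, 72 mm across, 42 mm high. Origin at its underside centre.
- jar: Bystander on the bench: amber jar with a steel cap, 68 mm across, 75 mm high. Origin at its underside centre.
- mug: Bystander on the bench: white mug, 80 mm across, 90 mm high. Origin at its underside centre.

How it is judged:
By the outcome, as a careful person would: the job done as asked, in the order asked, and still so for the second after the job is handed in, with the robot touching nothing.
It also fails if it takes over 35 s, if anything falls off the work surface, if the arm or the gripper's body presses on something with over 40 N, if the wrist force passes 120 N, or if a joint passes its speed limit or range.

## Working session

There is one attempt and no reset: what is moved stays moved. The work goes in short steps, Python scripts to look and compute and a shell command to move; the robot and the scene stay as the last step left them, time stands still between calls to the robot, and variables do not carry over. Pictures are saved under pics/ and viewed, at most 10 in all, crops included, and the job is handed in when it is done.

```bash
mkdir -p pics; cat > h.py <<'E'
import numpy as np, cv2
from scipy.spatial.transform import Rotation as R
from plant import bot
def cam(n):
    m=bot.camera_model(n); K=np.array([[m['fx'],0,m['cx']],[0,m['fy'],m['cy']],[0,0,1.]])
    o=np.array(m['orientation'],float)
    Rm=o if o.shape==(3,3) else R.from_euler('xyz',o).as_matrix()
    return K,np.array(m['dist_coeffs'],float),np.array(m['position'],float),Rm
def ray(n,px,z):
    K,d,p,Rm=cam(n); u=cv2.undistortPoints(np.array(px,float).reshape(-1,1,2),K,d).reshape(-1,2)
    v=np.c_[u,np.ones(len(u))]@Rm.T
    return p+v*((z-p[2])/v[:,2])[:,None]
def proj(n,P):
    K,d,p,Rm=cam(n); return cv2.projectPoints((np.array(P,float).reshape(-1,3)-p)@Rm,np.zeros(3),np.zeros(3),K,d)[0].reshape(-1,2)
def case2w(c,yaw,P):
    P=np.array(P,float).reshape(-1,3); c_,s=np.cos(yaw),np.sin(yaw)
    return np.c_[c[0]+c_*P[:,0]-s*P[:,1],c[1]+s*P[:,0]+c_*P[:,1],P[:,2]]
E
python3 - <<'E'
from h import *
for n in('scene','top'):
    im=bot.capture(n); cv2.imwrite(f'pics/{n}0.png',im[:,:,::-1])
    m=bot.camera_model(n); print(n,m)
    for t in('case','catch_bar','bolt_tab'):
        for r in bot.outline_of(t,n)[:2]:
            q=cv2.minAreaRect(np.argwhere(r['mask'])[:,::-1].astype(np.float32)) if r['mask'].any() else None
            print(n,t,r['p'],r['pixel'],r['mask'].sum(),q)
print({k:np.round(v,3) for k,v in bot.get_obs().items()})
E
```

```text
scene {'fx': 427.19190564259674, 'fy': 427.19190564259674, 'cx': 279.37935238453093, 'cy': 209.2090994116826, 'dist_coeffs': array([-0.05415557,  0.        ,  0.        ,  0.        ,  0.        ]), 'position': array([1171.97222708,  426.84121012, 1091.46115068]), 'orientation': array([-2.46066592,  0.00789601,  2.21309578])}
scene case 0.69 [299.3, 243.9] 6813 ((297.3699645996094, 244.5919952392578), (120.66831970214844, 68.85274505615234), 9.727579116821289)
scene catch_bar 0.68 [300.8, 225.1] 338 ((298.0199890136719, 226.8599853515625), (33.94112777709961, 16.404876708984375), 8.13010311126709)
scene bolt_tab 0.58 [290.7, 237.3] 390 ((288.9053955078125, 238.56756591796875), (62.8004150390625, 12.987520217895508), 9.462322235107422)
scene bolt_tab 0.42 [421.9, 321.9] 382 ((412.734619140625, 318.9730529785156), (63.148170471191406, 10.261577606201172), 15.255120277404785)
top {'fx': 442.2442929222432, 'fy': 442.2442929222432, 'cx': 277.84700454528024, 'cy': 205.2323976384992, 'dist_coeffs': array([0.03895758, 0.        , 0.        , 0.        , 0.        ]), 'position': array([ 247.
[... 468 characters left out ...]
(18.65743637084961, 58.50212860107422), 71.56504821777344)
top bolt_tab 0.22 [297.5, 205.5] 98 ((297.7500305175781, 205.25003051757812), (9.899494171142578, 10.60660171508789), 45.0)
{'time': np.float64(0.4), 'joint_positions': array([ 1.009,  0.342,  1.524, -0.   ,  1.275, -0.146]), 'dq': array([-0.001, -0.001,  0.   ,  0.   ,  0.   , -0.   ]), 'tau': array([-1.0000e-03, -4.3072e+01, -2.4420e+01,  7.2000e-02,  5.0000e-02,
       -0.0000e+00]), 'tool_pos': array([212.023, 480.225, 188.23 ]), 'tcp_rot': array([-3.141,  0.   ,  2.726]), 'contact_force': array([-0.49 ,  0.325, -0.463]), 'moment': array([-0.057,  0.044, -0.039]), 'finger_force': np.float64(0.0), 'grip_width': np.float64(91.808)}
```

View pics/scene0.png

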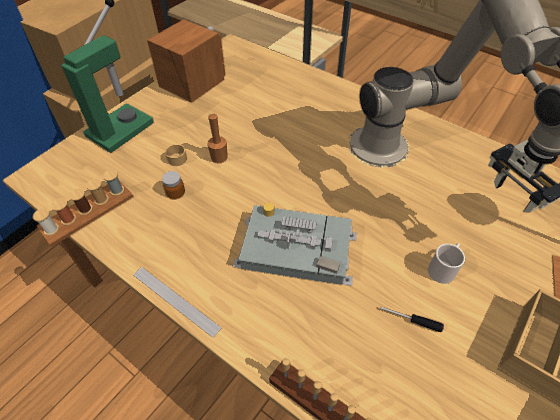

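View pics/top0.png

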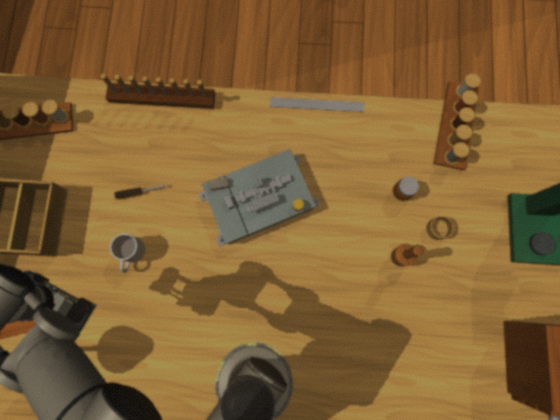

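The scene view shows the grey case around (298,244), with the catch bar at about (300,226) and the bolt row at about (295,238). The yellow weight is at (268,210) and the stone at (328,264). The top view has the case at (258,196), the bar on the robot's side, and the weight at (298,205). That puts the case yaw near +0.35. Next I'll fit the pose.

```bash
python3 - <<'E'
from h import *
from scipy.optimize import minimize, least_squares
ms={}
for n in('scene','top'):
    im=bot.capture(n); ms[n]=(im,{t:bot.outline_of(t,n) for t in('case','catch_bar','weight','stone')})
S=4
def box(x0,x1,y0,y1,z0,z1): return [[x,y,z] for x in(x0,x1) for y in(y0,y1) for z in(z0,z1)]
case=box(-100,100,-150,150,0,60); bar=[[-48,-50,94],[-18,-50,94],[-18,50,94],[-48,50,94]]
def iou(n,P,mask):
    h=cv2.convexHull((proj(n,P)*S*16).astype(np.int32).reshape(-1,1,2)); a=np.zeros((420*S,560*S),np.uint8)
    cv2.fillConvexPoly(a,h,1,shift=4); b=cv2.resize(mask.astype(np.uint8),None,fx=S,fy=S,interpolation=cv2.INTER_NEAREST)
    return (a&b).sum()/(a|b).sum()
def cost(p,names=('scene','top')):
    c=0
    for n in names:
        c-=iou(n,case2w(p[:2],p[2],case),ms[n][1]['case'][0]['mask'])*2
        c-=iou(n,case2w(p[:2],p[2],bar),ms[n][1]['catch_bar'][0]['mask'])*.5
    return c
c0=ray('top',[ms['top'][1]['case'][0]['pixel']],60)[0]
for names in (('scene','top'),('top',),('scene',)):
    r=minimize(cost,[c0[0],c0[1],.36],args=(names,),method='Nelder-Mead',options=dict(initial_simplex=[[c0[0]+a,c0[1]+b,.36+c] for a,b,c in((-8,-8,-.05),(12,0,0),(0,12,0),(0,0,.06))],maxiter=80))
    print(names,np.round(r.x,3),r.fun)
    if len(names)==2:p=r.x
np.save('p.npy',p)
for t,z in(('weight',75),('stone',69)):
    for n in ms:
        for r in ms[n][1][t][:1]:
            w=ray(n,[r['pixel']],z)[0]; d=w[:2]-p[:2]; c,s=np.cos(p[2]),np.sin(p[2]); print(t,n,r['p'],'case xy',c*d[0]+s*d[1],-s*d[0]+c*d[1])
rows=[]
for n,(cx,cy) in(('scene',(297,243)),('top',(258,197))):
    f=6; x0,y0=cx-66,cy-48; im=cv2.resize(ms[n][0][y0:y0+96,x0:x0+132],None,fx=f,fy=f,interpolation=cv2.INTER_CUBIC)[:,:,::-1].copy()
    def dr(P,col):
        q=((proj(n,case2w(p[:2],p[2],P))-[x0,y0]+.5)*f).astype(np.int32); cv2.polylines(im,[q],True,col,1)
    dr([[-100,-150,60],[100,-150,60],[100,150,60],[-100,150,60]],(0,0,255)); dr(bar,(0,255,0)); dr([[14,-22.5,106],[48,-22.5,106],[48,-22.5,76],[14,-22.5,76]],(255,0,255))
    for y in(-72,50,94): dr([[-6,y,80],[30,y,80]],(255,128,0))
    cv2.imwrite(f'pics/{n}1.png',im)
E
```

```text
('scene', 'top') [5.65235e+02 2.55650e+01 4.61000e-01] -4.286236722067989
('top',) [5.64276e+02 2.36800e+01 4.70000e-01] -2.1923297545593945
('scene',) [5.67222e+02 2.92050e+01 4.65000e-01] -2.1421793560859768
weight scene 0.59 case xy -80.00203133737175 -95.83560662755067
weight top 0.58 case xy -69.88413434262034 -95.91913746405658
stone scene 0.64 case xy 89.12661959096131 110.07925694745154
stone top 0.66 case xy 83.70341116363231 94.71937019728212
```

View pics/scene1.png

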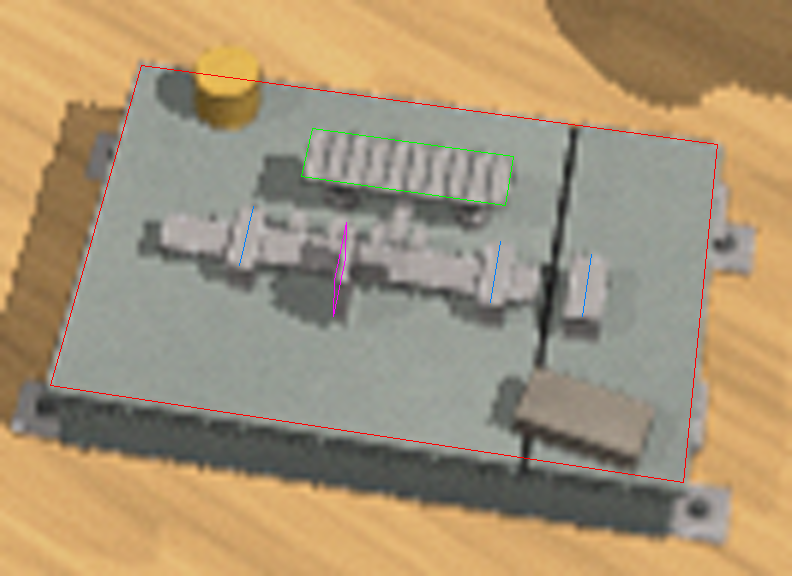

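View pics/top1.png

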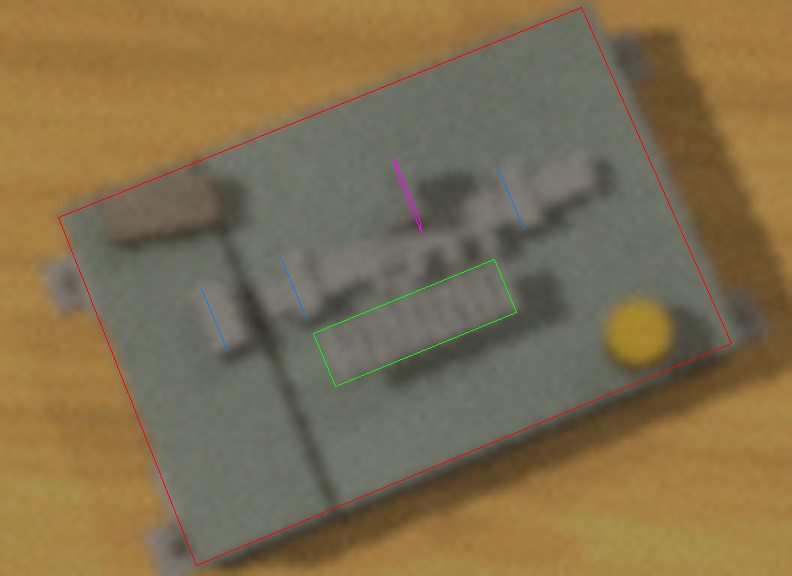

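The overlay fits in both views: the bar outline is at about (408,165) in the scene crop and (415,322) in the top crop, and the bridges line up. I'll turn the tool and narrow the fingers, then travel.

```bash
python3 -m jog '[[0,0,0,0,0,0.1],[0,0,0,0,0,0.1],[0,0,0,0,0,0.1],[0,0,0,0,0,0.1],[0,0,0,0,0,0.1],[0,0,0,0,0,0.1],[0,0,0,0,0,0.094],[-20,4,0,0,0,0],[-30,6,0,0,0,0],[-36,7,0,0,0,0],[-36,7,0,0,0,0],[-36,7,0,0,0,0]]' 49
python3 -m jog '[[-36,7,0,0,0,0],[-36,7,0,0,0,0],[-36,7,0,0,0,0],[-36,7,0,0,0,0],[-36,7,0,0,0,0],[-36,7,0,0,0,0],[-36,7,0,0,0,0],[-36,7,0,0,0,0],[-36,7,0,0,0,0],[-30,5,0,0,0,0],[-20,3,0,0,0,0],[0,0,0,0,0,0]]'
python3 - <<'E'
from h import *
p=np.load('p.npy');o=bot.get_obs();d=o['tool_pos'][:2]-p[:2];c,s=np.cos(p[2]),np.sin(p[2])
print('case xy',c*d[0]+s*d[1],-s*d[0]+c*d[1],o['tool_pos'],o['tcp_rot'],o['grip_width'],o['time'],o['contact_force'])
E
```

```text
time: 2.1
tool_pos: [310.7, 351.5, 188.4]
tcp_rot: [3.141, -0.0, 2.032]
contact_force: [1.4, 0.3, 0.2]
grip_width: 45.0
finger_force: 0.0
time: 3.3
tool_pos: [541.2, 47.1, 187.9]
tcp_rot: [3.142, 0.0, 2.029]
contact_force: [-0.7, 0.7, -0.1]
grip_width: 45.1
finger_force: 0.0
case xy -11.93588104879398 29.92607692192113 [541.24115104  47.06648358 187.92492078] [3.14155935e+00 4.74830978e-04 2.02883714e+00] 45.112427408684894 3.3 [-0.73250701  0.65722876 -0.07640836]
```

```bash
python3 -m jog '[[-25,4,0,0,0,0],[-25,4,0,0,0,0],[-20,3,0,0,0,0.003],[0,0,20,0,0,0],[0,0,25,0,0,0],[0,0,15,0,0,0],[0,0,0,0,0,0],[0,0,0,0,0,0]]'
python3 - <<'E'
from h import *
p=np.load('p.npy');o=bot.get_obs();d=o['tool_pos'][:2]-p[:2];c,s=np.cos(p[2]),np.sin(p[2])
print('case xy',c*d[0]+s*d[1],-s*d[0]+c*d[1],o['tool_pos'],o['tcp_rot'],o['time'])
T=o['tool_pos'];Rt=R.from_euler('xyz',o['tcp_rot']).as_matrix()
for n,(cx,cy) in(('scene',(297,235)),('top',(258,194))):
    x0,y0=cx-50,cy-37;f=8
    im=cv2.resize(bot.capture(n)[y0:y0+74,x0:x0+100],None,fx=f,fy=f,interpolation=cv2.INTER_CUBIC)[:,:,::-1].copy()
    q=lambda W:((proj(n,W)-[x0,y0]+.5)*f).astype(np.int32)
    cv2.polylines(im,[q(case2w(p[:2],p[2],[[-48,-50,94],[-18,-50,94],[-18,50,94],[-48,50,94]]))],True,(0,255,0),1)
    cv2.polylines(im,[q(case2w(p[:2],p[2],[[14,-22.5,106],[48,-22.5,106],[48,-22.5,76],[14,-22.5,76]]))],True,(255,0,255),1)
    for s_ in(-1,1): cv2.polylines(im,[q([T+Rt@np.array([a,s_*b,0]) for a,b in((-9.5,22.5),(9.5,22.5),(9.5,41.5),(-9.5,41.5))])],True,(0,0,255),1)
    cv2.imwrite(f'pics/{n}2.png',im)
E
```

```text
time: 4.1
tool_pos: [581.0, -7.9, 128.8]
tcp_rot: [3.141, -0.0, 2.029]
contact_force: [-0.2, 1.0, 0.3]
grip_width: 44.8
finger_force: 0.0
case xy -0.7436205861645959 -36.950130928668905 [580.99376251  -7.86459826 128.81728702] [ 3.14135140e+00 -1.50115399e-04  2.02943620e+00] 4.1
```

View pics/scene2.png

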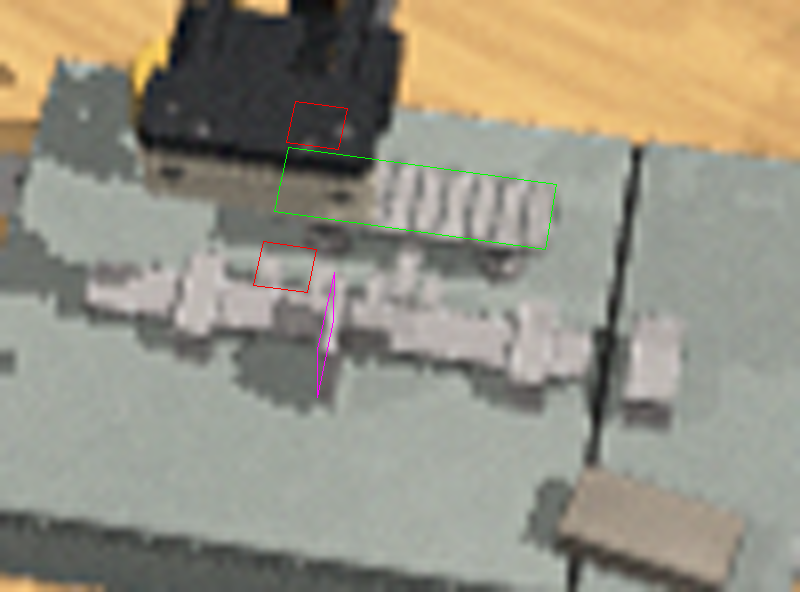

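View pics/top2.png

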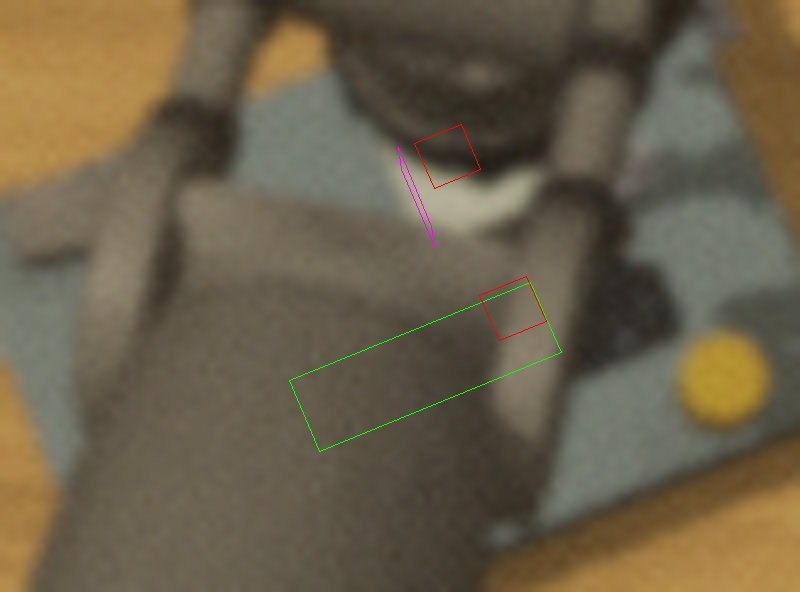

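In the scene crop the grey-black block at (260,150) is the gripper. No fingertips show at the predicted spots (318,125) and (285,267), so I'll check the full picture with the body projected.

```bash
python3 - <<'E'
from h import *
o=bot.get_obs();print(o['tool_pos'],o['tcp_rot'],o['grip_width'],o['time'])
T=o['tool_pos'];Rt=R.from_euler('xyz',o['tcp_rot']).as_matrix()
n='scene';x0,y0,f=200,110,4
im=cv2.resize(bot.capture(n)[y0:y0+150,x0:x0+200],None,fx=f,fy=f,interpolation=cv2.INTER_CUBIC)[:,:,::-1].copy()
q=lambda P:((proj(n,[T+Rt@np.array(a,float) for a in P])-[x0,y0]+.5)*f).astype(np.int32)
for s in(-1,1):
  for z in(0,-66): cv2.polylines(im,[q([[-9.5,s*22.5,z],[9.5,s*22.5,z],[9.5,s*41.5,z],[-9.5,s*41.5,z]])],True,(0,0,255),1)
cv2.polylines(im,[q([[-37,-95,-66],[37,-95,-66],[37,95,-66],[-37,95,-66]])],True,(0,255,0),1)
cv2.polylines(im,[q([[-95,-37,-66],[95,-37,-66],[95,37,-66],[-95,37,-66]])],True,(255,255,0),1)
cv2.imwrite('pics/s3.png',im)
E
```

```text
[581.67470678  -8.17486812 129.62399416] [3.13968992e+00 1.03598220e-03 2.02930368e+00] 45.25452149467389 4.2
```

View pics/s3.png

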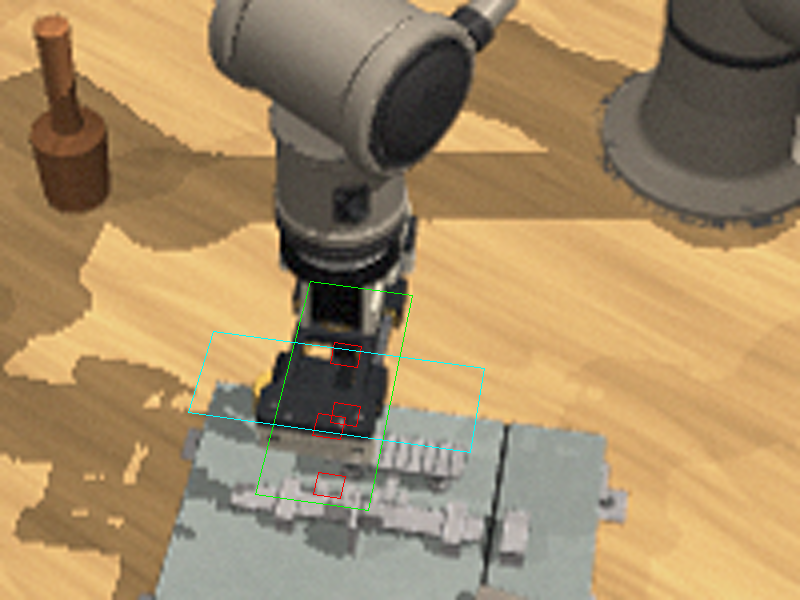

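```bash
python3 - <<'E'
from h import *
n='scene'
def ov(im0,T,rot,w,c,f,hw,lines=True):
    x0,y0=c[0]-hw[0],c[1]-hw[1]; x1=min(x0+2*hw[0],560)
    im=cv2.resize(im0[y0:y0+2*hw[1],x0:x1],None,fx=f,fy=f,interpolation=cv2.INTER_CUBIC).copy()
    Rt=R.from_euler('xyz',rot).as_matrix()
    q=lambda P:((proj(n,[T+Rt@np.array(a,float) for a in P])-[x0,y0]+.5)*f).astype(np.int32)
    if lines:
      for s in(-1,1):
        for z,col in((0,(0,0,255)),(-66,(255,0,255))): cv2.polylines(im,[q([[-9.5,s*w/2,z],[9.5,s*w/2,z],[9.5,s*(w/2+19),z],[-9.5,s*(w/2+19),z]])],True,col,1)
      cv2.polylines(im,[q([[-37,-95,-66],[37,-95,-66],[37,95,-66],[-37,95,-66]])],True,(0,255,0),1)
    return im
a=ov(cv2.imread('pics/scene0.png'),np.array([212.02,480.2,188.2]),[-3.141,0,2.726],91.8,(520,180),5,(40,60))
im=cv2.imread('pics/s3.png') 
b=ov(bot.capture(n)[:,:,::-1],0,[0,0,0],45,(290,210),8,(24,38),False)
h=max(a.shape[0],b.shape[0]); z=lambda i:cv2.copyMakeBorder(i,0,h-i.shape[0],0,6,cv2.BORDER_CONSTANT)
o=np.hstack([z(a),z(b)])[:600,:800]; print(o.shape); cv2.imwrite('pics/s4.png',o)
E
```

```text
(600, 796, 3)
```

View pics/s4.png

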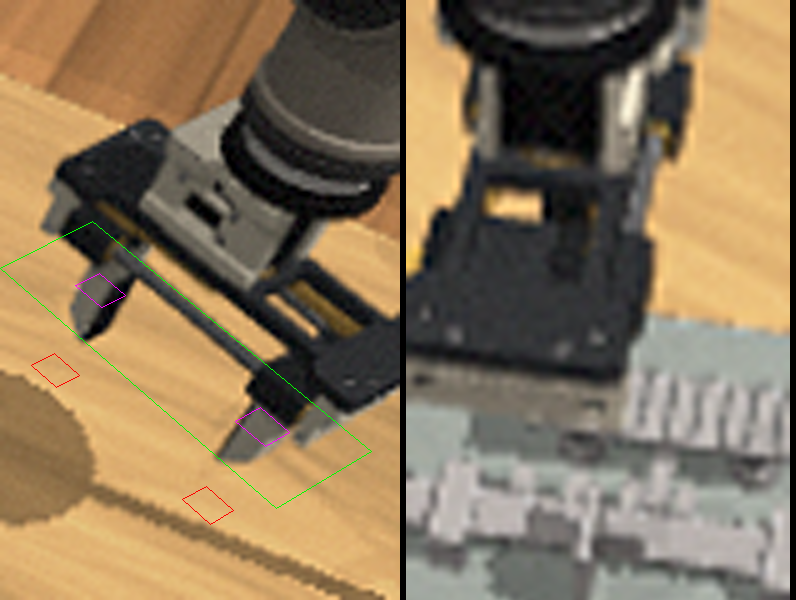

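The left half of the crop is the start pose. The fingertips are at about (85,335) and (230,458), roughly 33 mm further up the tool axis than the projected TCP tips at (55,370) and (207,505). In the right half the tips are hidden behind the body. The offset is purely along the tool axis, so the lateral placement holds. I'll descend by feel.

```bash
python3 -m jog '[[-3,0,4,0,0,0],[0,0,6,0,0,0],[0,0,6,0,0,0],[0,0,6,0,0,0],[0,0,6,0,0,0],[0,0,2,0,0,0],[0,0,0,0,0,0]]'
python3 -m jog '[[0,0,2,0,0,0],[0,0,2,0,0,0],[0,0,0,0,0,0]]'
python3 -m jog '[[0,0,2,0,0,0],[0,0,0,0,0,0]]'
python3 -m jog '[[0,0,2,0,0,0],[0,0,0,0,0,0]]'
```

```text
time: 5.0
tool_pos: [582.1, -11.2, 97.8]
tcp_rot: [-3.141, -0.001, 2.029]
contact_force: [0.1, -0.3, 0.5]
grip_width: 44.9
finger_force: 0.0
time: 5.3
tool_pos: [582.3, -11.3, 94.2]
tcp_rot: [-3.142, -0.0, 2.029]
contact_force: [-0.6, -0.3, 0.1]
grip_width: 45.3
finger_force: 0.0
time: 5.5
tool_pos: [582.3, -11.3, 92.1]
tcp_rot: [-3.141, -0.0, 2.029]
contact_force: [-0.2, 0.1, -0.4]
grip_width: 45.1
finger_force: 0.0
time: 5.7
tool_pos: [582.2, -11.3, 90.0]
tcp_rot: [-3.141, -0.0, 2.029]
contact_force: [0.1, 0.6, -0.4]
grip_width: 45.1
finger_force: 0.0
```

```bash
python3 -m jog '[[0,0,2,0,0,0],[0,0,2,0,0,0],[0,0,0,0,0,0]]' | sed -n '1,4p'
python3 - <<'E'
from h import *
o=bot.get_obs();p=np.load('p.npy');T=o['tool_pos'];Rt=R.from_euler('xyz',o['tcp_rot']).as_matrix()
out=[]
for n,(cx,cy) in(('scene',(290,225)),('top',(262,196))):
    x0,y0,f=cx-24,cy-37,8
    im=cv2.resize(bot.capture(n)[y0:y0+74,x0:x0+49],None,fx=f,fy=f,interpolation=cv2.INTER_CUBIC)[:,:,::-1].copy()
    q=lambda W:((proj(n,W)-[x0,y0]+.5)*f).astype(np.int32)
    cv2.polylines(im,[q(case2w(p[:2],p[2],[[-48,-50,94],[-18,-50,94],[-18,50,94],[-48,50,94]]))],True,(0,255,0),1)
    for s_ in(-1,1): cv2.polylines(im,[q([T+Rt@np.array([a,s_*b,-33]) for a,b in((-9.5,22.5),(9.5,22.5),(9.5,41.5),(-9.5,41.5))])],True,(0,0,255),1)
    out.append(im)
cv2.imwrite('pics/s5.png',np.hstack(out))
E
```

```text
time: 6.0
tool_pos: [582.1, -11.2, 85.9]
tcp_rot: [-3.141, -0.0, 2.029]
contact_force: [0.2, 0.1, 0.2]
```

View pics/s5.png

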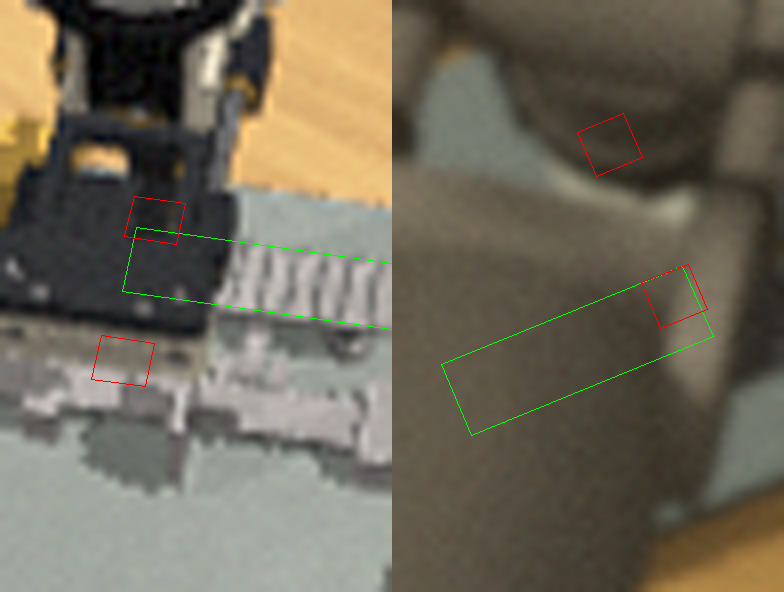

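The tool is at TCP z = 86 with no load. The picture shows the body's grey front strip at (100,355), and the bar is untouched. So the fingers do end about 30 mm short of the TCP reading, and I'll keep descending by force.

```bash
g(){ grep -E 'time|tool_pos|contact'; }
python3 -m jog '[[0,0,2,0,0,0],[0,0,2,0,0,0],[0,0,2,0,0,0],[0,0,0,0,0,0]]'|g
python3 -m jog '[[0,0,2,0,0,0],[0,0,2,0,0,0],[0,0,2,0,0,0],[0,0,0,0,0,0]]'|g
python3 -m jog '[[0,0,2,0,0,0],[0,0,2,0,0,0],[0,0,0,0,0,0]]'|g
```

```text
time: 6.5
tool_pos: [582.1, -11.3, 79.9]
contact_force: [0.2, -0.8, 1.5]
time: 6.9
tool_pos: [582.1, -11.2, 73.9]
contact_force: [1.9, -0.0, 0.1]
time: 7.2
tool_pos: [582.2, -11.3, 70.0]
contact_force: [0.5, 0.3, 0.0]
```

```bash
g(){ grep -E 'time|tool_pos|contact'; }
python3 -m jog '[[0,0,1.5,0,0,0],[0,0,1.5,0,0,0],[0,0,0,0,0,0]]'|g
python3 -m jog '[[0,0,1.5,0,0,0],[0,0,1.5,0,0,0],[0,0,0,0,0,0]]'|g
```

```text
time: 7.5
tool_pos: [582.2, -11.3, 67.1]
contact_force: [0.3, 1.0, -0.3]
time: 7.8
tool_pos: [582.2, -11.3, 64.1]
contact_force: [-0.2, -0.8, -0.1]
```

```bash
g(){ grep -E 'time|tool_pos|contact'; }
python3 -m jog '[[0,0,1.5,0,0,0],[0,0,0,0,0,0]]'|g
python3 -m jog '[[0,0,1.5,0,0,0],[0,0,0,0,0,0]]'|g
python3 -m jog '[[0,0,1.5,0,0,0],[0,0,0,0,0,0]]'|g
```

```text
time: 8.0
tool_pos: [582.3, -11.3, 62.6]
contact_force: [-0.6, -0.5, 0.4]
time: 8.2
tool_pos: [582.3, -11.2, 61.1]
contact_force: [-1.1, 0.5, -0.1]
time: 8.4
tool_pos: [582.3, -11.2, 59.6]
contact_force: [0.7, 0.4, -0.2]
```

```bash
g(){ grep -E 'time|tool_pos|contact'; }
python3 -m jog '[[0,0,1.5,0,0,0],[0,0,0,0,0,0]]'|g
python3 -m jog '[[0,0,1.5,0,0,0],[0,0,0,0,0,0]]'|g
python3 -m jog '[[0,0,1.5,0,0,0],[0,0,0,0,0,0]]'|g
```

```text
time: 8.6
tool_pos: [582.3, -11.2, 58.1]
contact_force: [0.1, 0.5, 0.2]
time: 8.8
tool_pos: [582.2, -11.2, 56.6]
contact_force: [0.2, -0.8, -0.8]
time: 9.0
tool_pos: [582.5, -11.3, 55.4]
contact_force: [-0.1, -0.8, 1.9]
```

```bash
g(){ grep -E 'time|tool_pos|contact'; }
python3 -m jog '[[0,0,1,0,0,0],[0,0,0,0,0,0]]'|g
python3 -c "
from h import *
print([np.round(bot.get_obs()[k],3) for k in('contact_force','moment','tool_pos','tau')])"
python3 -m jog '[[0,0,1,0,0,0],[0,0,0,0,0,0]]'|g
python3 -c "
from h import *
print([np.round(bot.get_obs()[k],3) for k in('contact_force','moment','tool_pos','tau')])"
```

```text
time: 9.2
tool_pos: [582.5, -11.3, 54.4]
contact_force: [0.5, -0.6, 2.9]
[array([ 0.493, -0.551,  2.854]), array([-0.091,  0.048, -0.014]), array([582.511, -11.295,  54.422]), array([ 8.0000e-03, -5.0238e+01, -2.0447e+01,  6.7000e-02, -7.0000e-03,
       -1.0000e-03])]
time: 9.4
tool_pos: [582.5, -11.3, 53.4]
contact_force: [-0.1, 0.6, 2.7]
[array([-0.099,  0.604,  2.749]), array([-0.115,  0.064,  0.006]), array([582.52 , -11.296,  53.359]), array([ 2.3000e-02, -5.0094e+01, -2.0265e+01,  7.5000e-02,  2.1000e-02,
        1.0000e-03])]
```

This is a spring-like 3 N load, and the moment's sign matches the bar-side finger. Contact came at TCP z ≈ 56, so fully down should be about 46. I'll press further.

```bash
g(){ grep -E 'time|tool_pos|contact'; }
q(){ python3 -c "
from h import *
print(np.round(bot.get_obs()['moment'],3))"; }
python3 -m jog '[[0,0,1.5,0,0,0],[0,0,1.5,0,0,0],[0,0,0,0,0,0],[0,0,0,0,0,0]]'|g; q
python3 -m jog '[[0,0,1.5,0,0,0],[0,0,1,0,0,0],[0,0,0,0,0,0],[0,0,0,0,0,0]]'|g; q
```

```text
time: 9.8
tool_pos: [582.5, -11.3, 50.4]
contact_force: [0.4, -0.5, 3.5]
[-0.1    0.108 -0.012]
time: 10.2
tool_pos: [582.5, -11.3, 47.9]
contact_force: [1.2, 0.2, 4.4]
[-0.151  0.065 -0.   ]
```

```bash
g(){ grep -E 'time|tool_pos|contact'; }
python3 -m jog '[[0,0,1,0,0,0],[0,0,0,0,0,0]]'|g
python3 -m jog '[[0,0,0.7,0,0,0],[0,0,0,0,0,0]]'|g
python3 -m jog '[[0,0,0.5,0,0,0],[0,0,0,0,0,0]]'|g
```

```text
time: 10.4
tool_pos: [582.5, -11.3, 46.8]
contact_force: [0.0, 0.0, 4.2]
time: 10.6
tool_pos: [582.5, -11.3, 46.1]
contact_force: [0.6, -0.8, 4.0]
time: 10.8
tool_pos: [582.5, -11.3, 45.8]
contact_force: [0.3, -0.2, 5.7]
```

```bash
cat > st.py <<'E'
from h import *
o=bot.get_obs();p=np.load('p.npy');d=o['tool_pos']-[*p[:2],0];c,s=np.cos(p[2]),np.sin(p[2]);F=o['contact_force']
print('t %.1f case x %.1f y %.1f z %.1f  F case x %.1f y %.1f z %.1f'%(o['time'],c*d[0]+s*d[1],-s*d[0]+c*d[1],d[2],c*F[0]+s*F[1],-s*F[0]+c*F[1],F[2]),np.round(o['moment'],2))
E
python3 st.py
python3 -m jog '[[2,0,0.2,0,0,0],[2,0,0,0,0,0],[2,0,0,0,0,0],[2,0,0,0,0,0],[2,0,0,0,0,0],[2,0,0,0,0,0]]' >/dev/null; python3 st.py
python3 -m jog '[[2,0,0,0,0,0],[2,0,0,0,0,0],[2,0,0,0,0,0]]' >/dev/null; python3 st.py
```

```text
t 10.8 case x -0.9 y -40.7 z 45.8  F case x 0.2 y -0.3 z 5.7 [-0.16  0.08 -0.04]
t 11.4 case x -0.5 y -30.4 z 45.9  F case x -0.2 y -6.7 z 4.6 [-1.09 -0.3  -0.03]
t 11.7 case x -0.5 y -24.4 z 45.9  F case x -0.8 y -6.3 z 4.6 [-1.15 -0.37 -0.04]
```

```bash

python3 -m jog '[[2,0,0,0,0,0],[2,0,0,0,0,0],[2,0,0,0,0,0],[2,0,0,0,0,0],[2,0,0,0,0,0],[2,0,0,0,0,0]]' >/dev/null; python3 st.py
python3 -m jog '[[2,0,0,0,0,0],[2,0,0,0,0,0],[2,0,0,0,0,0],[2,0,0,0,0,0],[1,0,0,0,0,0]]' >/dev/null; python3 st.py
python3 -m jog '[[1,0,0,0,0,0],[1,0,0,0,0,0],[1,0,0,0,0,0]]' >/dev/null; python3 st.py
```

```text
t 12.3 case x -0.5 y -12.5 z 45.9  F case x 0.7 y -6.1 z 4.7 [-1.07 -0.27 -0.06]
t 12.8 case x -0.5 y -3.3 z 45.9  F case x 0.1 y -6.4 z 5.1 [-1.09 -0.29 -0.02]
t 13.1 case x -0.5 y -0.4 z 45.8  F case x -0.1 y -7.4 z 5.2 [-1.05 -0.3   0.01]
```

```bash

for i in 1 2 ; do python3 -m jog '[[1,0,0,0,0,0],[1,0,0,0,0,0]]' >/dev/null; python3 st.py; done
for i in 1 2 3; do python3 -m jog '[[1,0,0,0,0,0]]' >/dev/null; python3 st.py; done
```

```text
t 13.3 case x -0.5 y 1.6 z 45.9  F case x -1.1 y -6.4 z 4.9 [-1.04 -0.26 -0.02]
t 13.5 case x -0.4 y 3.6 z 45.9  F case x -0.4 y -6.1 z 4.5 [-1.01 -0.33  0.01]
t 13.6 case x -0.5 y 4.6 z 45.9  F case x 0.1 y -6.0 z 4.0 [-1.06 -0.32 -0.06]
t 13.7 case x -0.4 y 5.0 z 45.9  F case x -0.0 y -10.6 z 2.5 [-1.86 -0.55 -0.16]
t 13.8 case x -0.4 y 5.0 z 45.9  F case x -0.9 y -15.6 z 2.1 [-2.46 -0.71 -0.3 ]
```

The push force climbs at y = 5.0 with no further travel, about 40 mm from first contact, so the bolt is at its stop. I'll ease the push slightly and lift straight up.

```bash

python3 -m jog '[[-1,0,0,0,0,0],[0,0,0,0,0,0]]' >/dev/null; python3 st.py
python3 -m jog '[[0,0,-2,0,0,0],[0,0,-2,0,0,0],[0,0,-2,0,0,0],[0,0,-2,0,0,0],[0,0,-2,0,0,0],[0,0,-2,0,0,0],[0,0,-2,0,0,0],[0,0,0,0,0,0]]' >/dev/null; python3 st.py
```

```text
t 14.0 case x -0.4 y 5.0 z 45.9  F case x -1.4 y -8.2 z 4.2 [-1.37 -0.42 -0.13]
t 14.8 case x -1.7 y 5.3 z 58.3  F case x -1.9 y -9.9 z -3.6 [-1.71 -0.5  -0.29]
```

```bash

python3 -m jog '[[-2,0,0,0,0,0],[-3,0,0,0,0,0],[0,0,0,0,0,0]]' >/dev/null; python3 st.py
python3 -m jog '[[0,0,-5,0,0,0],[0,0,-15,0,0,0],[0,0,-20,0,0,0],[0,0,-25,0,0,0],[0,0,-25,0,0,0],[0,0,-10,0,0,0],[0,0,0,0,0,0]]' >/dev/null; python3 st.py
python3 -m jog '[[30,-10,0,0,0,0],[45,-20,0,0,0,0],[45,-20,0,0,0,0],[45,-20,0,0,0,0],[45,-20,0,0,0,0],[45,-20,0,0,0,0],[45,-20,0,0,0,0],[20,-5,0,0,0,0],[0,0,0,0,0,0]]' | head -2
python3 - <<'E'
from h import *
p=np.load('p.npy'); out=[]
for n,(cx,cy) in(('scene',(297,238)),('top',(258,194))):
    x0,y0,f=cx-48,cy-37,8
    im=cv2.resize(bot.capture(n)[y0:y0+74,x0:x0+97],None,fx=f,fy=f,interpolation=cv2.INTER_CUBIC)[:,:,::-1].copy()
    q=lambda P:((proj(n,case2w(p[:2],p[2],P))-[x0,y0]+.5)*f).astype(np.int32)
    cv2.polylines(im,[q([[14,17.5,106],[48,17.5,106],[48,17.5,76],[14,17.5,76]])],True,(255,0,255),1)
    cv2.polylines(im,[q([[-48,-50,94],[-18,-50,94],[-18,50,94],[-48,50,94]])],True,(0,255,0),1)
    out.append(im)
cv2.imwrite('pics/s6.png',cv2.resize(np.vstack(out),None,fx=.5,fy=.5,interpolation=cv2.INTER_AREA) if False else out[0])
E
```

```text
t 15.1 case x -1.2 y 2.5 z 59.0  F case x 0.1 y -0.5 z 1.2 [-0.07  0.06  0.02]
t 15.8 case x -0.2 y 2.2 z 160.9  F case x -0.1 y -0.9 z -0.4 [-0.03  0.02 -0.01]
time: 16.7
tool_pos: [298.2, 255.6, 158.5]
```

View pics/s6.png

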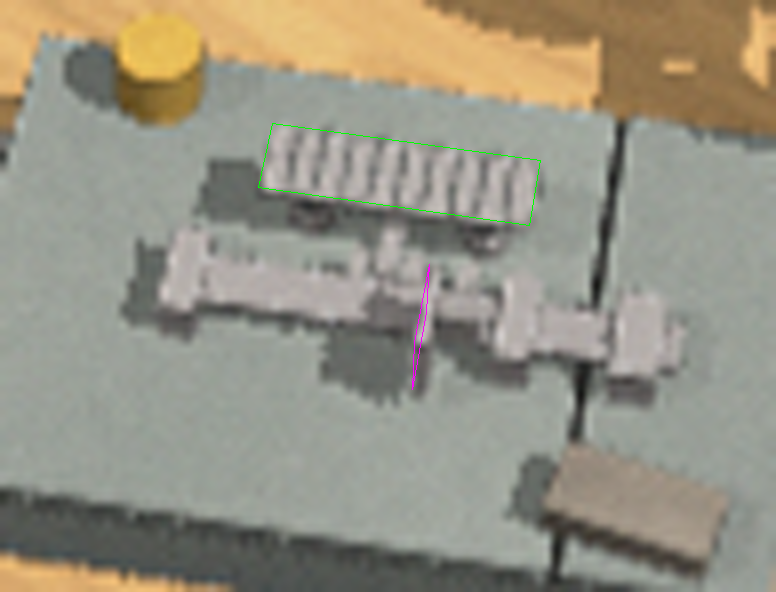

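The picture shows the bolt tip through the keeper at (675,345) and the tab on the predicted 40 mm line at (420,330). The bar fills its "up" outline at (400,175). The weight at (160,70) and the stone at (640,505) haven't moved.

```bash
python3 -m jog '[[0,0,0,0,0,0],[0,0,0,0,0,0],[0,0,0,0,0,0]]'; python3 -c "
from plant import bot
print(bot.close_job())"
```

```text
time: 17.1
tool_pos: [301.4, 254.0, 159.2]
tcp_rot: [-3.141, 0.0, 2.027]
contact_force: [-0.1, -0.0, -0.3]
grip_width: 45.1
finger_force: 0.0
the job is handed in; nothing more can be done
None
```

The job is handed in at about 17 s: the last picture shows the bolt at its stop through the keeper, the catch back up, and the weight and stone unmoved; I did not re-check the bench items, and no verdict came back.

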